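Inspect a bore with a probe through the guide arm

ROBOT

A 7-joint arm with a two-finger parallel gripper is mounted at the origin on a cart in front of the work surface, level with it; the furniture and walls round the work are solid. World frame = base frame: x ahead of the robot, y to its left, z up, the work surface at z = 0. Lengths are in m, angles in rad, forces in N, time in s.
With the tool pointing down it reaches from about 0.425 to 1.025 m from the base axis. Payload 9.4 kg.
Tool frame: the origin (TCP) lies between the finger pads; the fingertips stand 22 mm ahead of it and the grasp point (between the pads) lies 3 mm ahead of it (robot.tip_extent is the distance from the TCP to the fingertips, in m); z points along the fingers, y is the line along which they close (so a half turn about z gives the same grasp; the last joint's range is limited). The gripper opens to 93 mm and grips with 3 to 60 N. Pads are 15 mm wide; open, the fingers measure 128 mm over their backs; the gripper's body (75 mm by 188 mm) begins 65 mm behind the grasp point.
Start: joints at [-1.297, 0.599, -0.003, 1.599, 0.002, 0.943, -0.08], TCP at [0.249, 0.681, 0.21] pointing down, gripper open.
Joint ranges: [-2.57, 2.57], [-0.35, 1.97], [-1.29, 1.29], [0.11, 2.56], [-1.05, 4.19], [0.11, 1.86], [-2.63, 2.63]. Speed limits (rad/s): [2.22, 2.22, 3.01, 3.01, 3.14, 3.14, 3.14].

INTERFACE

Orientations are given as a unit quaternion [w, x, y, z].
In Python, from cell import robot gives the robot as it stands.
- The arm moves only by the tool step_arm, never from a script. Its argument "deltas" is a list that holds one entry, the list of rows, each a list of 7 numbers: the shift along the tool's x, y, z in m, then the turn, a rotation vector about the tool's x, y, z in degrees, then the finger opening in m, from 0 to 0.093. A call has 1 to 20 rows; each row shifts and turns the commanded pose from where the row before left it, along the tool's axes as they then stand; what a row does not reach is not made up. A row lasts 1/10 s, in which the tool goes at most 50 mm and 8.59 degrees, less where a joint would pass 70% of its speed; a pose out of reach is approached as far as the arm can. A call with a gripper value outside its range is refused whole. The fingers move at their own pace and stop on an object; "newtons" is the grip in N (left out, the last holds). Time passes only in rows, so rows that do not move let the fingers close. It gives the time, the measured TCP pose, the force, the opening and the grip force at its end, in the units of the state.
- robot.observe(): the state, without advancing time (a new reading comes with each control period).
- robot.capture(name): name is "scene" or "top"; returns (picture, depth): 400x640x3 uint8, red, green, blue; 400x640 float32, m along the optical axis (not along the pixel's ray), 0 where there is no reading.
- robot.get_calibration(name): a dict with "fx", "fy", "cx", "cy" (pixels), "distortion" ([k1, k2, p1, p2, k3] as OpenCV has them; the pictures are not rectified), "view" (4x4, takes a point from world to camera coordinates). Camera axes: x right, y down, z forward; pixel columns grow to the right and rows downward; lengths in m; the calibration is good to about 2 mm. A picture is of the moment at which its call begins. get_calibration takes no time and is no camera call.
- robot.sign_off(): hands the job in; it is judged then, once.
The state is a dict: "time_s": time; "joint_pos": joint angles; "joint_vel": joint speeds; "tau": joint torques, N m; "position": TCP position; "tcp_rot": TCP orientation; "wrist_force": force on the tool from outside, world axes, zero at the start; "ft_torque": the same for the moment, N m; "width": finger opening in m; "grasp_force": force on a finger pad.
Only numpy, scipy, OpenCV 4.12 (cv2) and the standard library are available. Lean on these libraries where they do the work, as an engineer would, in place of code of your own. Each camera call takes 0.05 s, during which the arm holds its last target. There are 200 camera calls.

TASK

Swing the yellow guide arm by its black knob over the steel block until it meets its stop, then take the orange-handled probe out of its stand and lower its stem, upright and without it touching anything of the inspection stand, down through the brass guide ring into the drilled bore. Finish holding the probe still in the gripper, with its tip centred in the bore and about halfway down it. Leave the arm at its stop and do not disturb the loose things lying about.

Things in the scene. Friction and masses are not known exactly. Their poses are not given: they have to be found in the camera images.
- bore_stand: Inspection stand fixed to the bench: blue base plate 130 x 200 x 12 mm, origin at the centre of its underside. Centred at x 0, y -45 mm of its frame is a clamped steel block 70 x 70 mm, top at 72 mm height. At x 0, y +60 mm stands the 30 mm steel post of the guide arm; a red stop, 104 mm tall, stands beside the arm on its +x side
- bore_mouth (a point): Centre of the mouth of the upright blind bore in the block's top face, 72 mm above the bench. The bore is 24 mm wide and 48 mm deep
- guide_arm (a joint): Yellow guide arm, a flat bar at 86 to 102 mm height that swings level about the upright post. 0 = against its stop, the guide ring exactly over the bore; it grows to 1.6 rad as the arm swings away towards the -x side of the stand (clockwise from above; at 0 the arm points to -y of the stand). It has light friction (about 1 N at the knob) and stays where it is left
- swing_hinge (a point): Point on the upright axis of the arm's hinge, 100 mm above the bench; the hinge cap reaches to 110 mm
- guide_ring (a point): Centre of the top face of the brass guide ring in the arm, 102 mm above the bench, 105 mm from the hinge axis. The ring is 16 mm tall, its hole 24 mm wide, outside 38 mm
- swing_knob (a point): Top centre of the upright round black knob near the arm's end, 145 mm above the bench, 160 mm from the hinge axis; 16 mm in diameter, standing 45 mm above the arm's top at 100 mm height
- probe_stand: Probe stand fixed to the bench: dark base 90 x 90 x 10 mm, two thin posts, and a grey top plate 60 x 84 x 12 mm with a 16 mm hole through its middle; origin at the centre of its underside; plate's top at 150 mm height
- probe: Loose inspection probe, 0.1 to 0.15 kg, hanging upright in the stand: origin on its axis at the underside of its collar (which rests on the plate); dark collar 36 mm wide and 6 mm thick, above it a square orange handle 26 x 26 mm with sides along the probe's x and y, from 6 to 58 mm above the origin (with a 3 mm black button on top); below it a steel stem 10 mm in diameter, 130 mm long. Its z axis points up along the probe
- probe_tip (a point): Centre of the lower end of the probe's stem, 130 mm below the probe's origin
- folding_rule: Bystander: folded yellow rule, 23 x 239 x 16 mm, lying on the bench; leave it alone
- paint_tin: Bystander: small orange paint tin, 57 mm wide, 55 mm tall, standing; leave it alone
- sand_block: Bystander: cork sanding block 60 x 101 x 28 mm; leave it alone
- offcut_3: Bystander: wood offcut 40 x 110 x 16 mm; leave it alone
Not all that is in view belongs to the job. Of the things shaped like the probe_stand, the grey one is meant.

How it is judged:
On the way, in this order (a step that is already met when the one before it is completed fails the run):
1. the guide arm is against its stop (within 0.035 rad) while the probe is still in its stand (value of joint guide_arm below 0.035 rad and distance of probe from where it was at the start of the episode below 0.02 m), for 0.2 s.
2. the probe is held clear of its stand, its tip above the guide ring (height (world z) of probe_tip above 0.104 m and contact force between probe and the fingers above 1 N and contact force between probe and probe_stand below 0.1 N), for 0.1 s.
3. the stem has entered the guide ring from above (horizontal distance between probe_tip and guide_ring below 0.01 m and height (world z) of probe_tip between 0.074 and 0.1 m), for 0.02 s.
At the end, for the whole second after the job is handed in: The arm is at its stop (within 0.035 rad); the probe is held by the gripper, still and upright (within 0.08 rad), touching nothing else, its tip within 4 mm of the bore's axis and 14 to 36 mm below the bore's mouth (value of joint guide_arm below 0.035 rad and horizontal distance between probe_tip and bore_mouth below 0.004 m and z of probe_tip in the frame of bore_mouth between -0.036 and -0.014 m and angle between probe's own z axis and vertical below 0.08 rad and linear speed of probe below 0.02 m/s and contact force between probe and the fingers above 1 N and contact force between probe and bore_stand below 0.3 N); the arm keeps its last pose, push and grip.
It fails at once if the probe touches the inspection stand, its guide arm or ring, or the block (contact force between probe and bore_stand above 0.3 N).
It fails at once if a bystander is moved more than 30 mm (distance of any of folding_rule, paint_tin, sand_block, offcut_3 from where it was at the start of the episode above 0.03 m).
It also fails if it takes over 64 s, if anything falls off the work surface, if the arm or the gripper's body presses on something with over 40 N, if the wrist force passes 120 N, or if a joint passes its speed limit or range.

## Working session

There is one attempt and no reset: what is moved stays moved. The work goes in short steps, Python scripts to look and compute and a tool call to move; the robot and the scene stay as the last step left them, time stands still between calls to the robot, and variables do not carry over. Pictures are saved under pics/ and viewed, at most 10 in all, crops included, and the job is handed in when it is done.

Besides the shell and the picture viewer there is one more tool, called after "Emit:" as name([rows], argument=value, ...), one row to a line, values as JSON. step_arm: Moves the arm, as the interface text tells. Its arguments: {"type":"object","properties":{"deltas":{"type":"array"},"newtons":{"type":"number"}},"required":["deltas"]}

```bash
mkdir -p pics; ls; python3 - <<'E'
from cell import robot
import cv2,numpy as np
print(robot.observe())
for n in("scene","top"):
    p,d=robot.capture(n); cv2.imwrite(f"pics/{n}0.png",p[:,:,::-1]); np.savez(f"{n}0.npz",p=p,d=d)
    print(n,robot.get_calibration(n))
E
```

```text
pics
{'time_s': 0.0, 'joint_pos': array([-1.2966779 ,  0.60013984, -0.00252925,  1.60009143,  0.00183273,
        0.94290961, -0.0798072 ]), 'joint_vel': array([-6.49808961e-04, -1.93088175e-03,  1.37324659e-05, -2.61994252e-04,
       -7.59692031e-04, -1.43723529e-03,  3.57677427e-04]), 'tau': array([-2.63626898e-04, -7.65040684e+01,  1.49707630e+00, -2.52364987e+01,
       -5.23848413e-02,  1.68140855e-02,  2.28735289e-04]), 'position': array([0.24902574, 0.68037375, 0.2093633 ]), 'tcp_rot': array([-4.73391215e-05,  1.74482018e-01,  9.84660057e-01, -7.71999028e-04]), 'wrist_force': array([-5.79162688e-04,  6.04202564e-01, -6.70694952e-01]), 'ft_torque': array([0.04734418, 0.01452344, 0.03419233]), 'grasp_force': 0.0, 'width': 0.09316980380757983}
scene {'fx': 458.90572972184344, 'fy': 458.90572972184344, 'cx': 316.0543352415157, 'cy': 199.88745270427586, 'distortion': array([-0.09494592,  0.        ,  0.        ,  0.        ,  0.        ]), 'view': array([[ 0.76170491, -0.64776362,  0.01441969, -0.37244901],
       [-0.3359368 , -0.41386243, -0.84608768,  0.27069266],
       [ 0.55403258,  0.63962504, -0.53284868,  0.91780171],
       [ 0.        ,  0.        ,  0.        ,  1.        ]])}
top {'fx': 437.78647190669216, 'fy': 437.78647190669216, 'cx': 319.7476874354675, 'cy': 206.39529087768955, 'distortion': array([-0.06630818,  0.        ,  0.        ,  0.        ,  0.        ]), 'view': array([[-0.06035408, -0.99816295, -0.00530273,  0.0459611 ],
       [-0.95626484,  0.0593423 , -0.28641935,  0.51647124],
       [ 0.28620786, -0.01221576, -0.95808968,  0.93295297],
       [ 0.        ,  0.        ,  0.        ,  1.        ]])}
```

View pics/scene0.png

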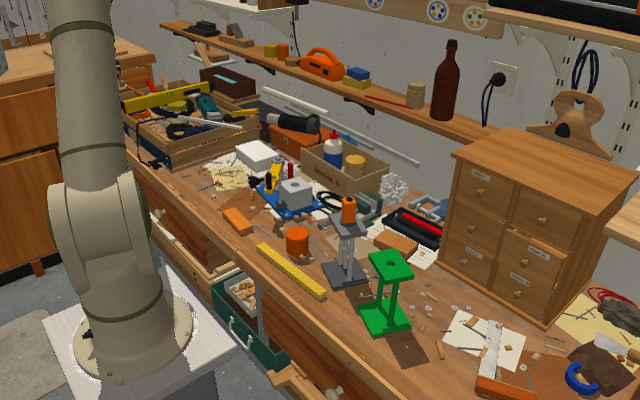

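View pics/top0.png

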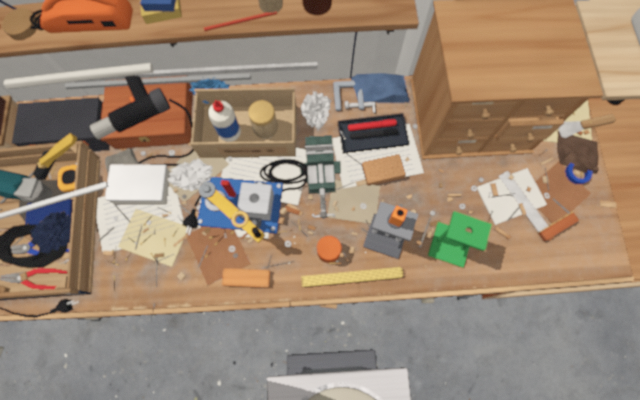

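```bash
cat > h.py <<'E'
import cv2,numpy as np
from cell import robot
def rays(n,uv):
    c=robot.get_calibration(n);K=np.array([[c['fx'],0,c['cx']],[0,c['fy'],c['cy']],[0,0,1]])
    q=cv2.undistortPoints(np.array(uv,float).reshape(-1,1,2),K,c['distortion'])[:,0]
    V=c['view'];R=V[:3,:3];o=-R.T@V[:3,3]
    return o,np.c_[q,np.ones(len(q))]@R   # dirs with depth 1
def plane(n,uv,z):
    o,d=rays(n,uv);return o+d*((z-o[2])/d[:,2])[:,None]
def proj(n,P):
    c=robot.get_calibration(n);K=np.array([[c['fx'],0,c['cx']],[0,c['fy'],c['cy']],[0,0,1]]);V=c['view']
    return cv2.projectPoints(np.array(P,float).reshape(-1,1,3),cv2.Rodrigues(V[:3,:3])[0],V[:3,3],K,c['distortion'])[0][:,0]
def cloud(n,d):
    v,u=np.mgrid[:400,:640];o,r=rays(n,np.c_[u.ravel(),v.ravel()])
    P=o+r*d.ravel()[:,None];P[d.ravel()==0]=np.nan;return P.reshape(400,640,3)
E
python3 - <<'E'
from h import *
t=np.load('top0.npz');s=np.load('scene0.npz')
a=cv2.resize(t['p'][150:290,185:295],None,fx=5,fy=4.2857,interpolation=cv2.INTER_CUBIC)
a=cv2.resize(t['p'][165:265,185:295],None,fx=5,fy=5,interpolation=cv2.INTER_CUBIC)
cv2.imwrite('pics/c1.png',a[:,:,::-1])
b=cv2.resize(s['p'][145:295,220:420],None,fx=4,fy=4,interpolation=cv2.INTER_CUBIC)
cv2.imwrite('pics/c2.png',b[:,:,::-1])
P=cloud('top',t['d']);hsv=cv2.cvtColor(t['p'],cv2.COLOR_RGB2HSV)
def rep(nm,m,z0,z1):
    m=m&(P[...,2]>z0)&(P[...,2]<z1);n,l,st,_=cv2.connectedComponentsWithStats(m.astype(np.uint8))
    for i in range(1,n):
        if st[i,4]>25:
            q=P[l==i];print(nm,st[i],np.round(q.mean(0),4),np.round(np.median(q,0),4),cv2.minAreaRect((q[:,:2]*1000).astype(np.float32)))
H,S,V=cv2.split(hsv)
reg=np.zeros((400,640),bool);reg[150:290,180:500]=1
rep('block',reg&(S<80),.066,.077)
rep('arm',reg&(H>15)&(H<35)&(S>120),.09,.108)
rep('blue',reg&(H>95)&(H<125)&(S>120),.0,.03)
rep('plate',reg&(S<90),.14,.157)
rep('handle',reg&(H<15)&(S>150),.19,.225)
rep('tin',reg&(H<15)&(S>150),.04,.065)
rep('green',reg&(H>40)&(H<80)&(S>120),.1,.2)
rep('all high',reg,.105,.16)
E
```

```text
block [237 183  34  31 799] [0.55   0.1665 0.071 ] [0.5502 0.1663 0.071 ] ((550.6263427734375, 167.07200622558594), (70.38751220703125, 72.05558776855469), 80.12915802001953)
arm [208 191  36  29 376] [0.5276 0.2293 0.0989] [0.5278 0.2287 0.0989] ((525.6856689453125, 227.2705078125), (87.76579284667969, 26.548871994018555), 45.915958404541016)
arm [238 216  26  27 175] [0.4668 0.1693 0.0993] [0.4703 0.1722 0.0993] ((468.06103515625, 168.40185546875), (58.8827018737793, 28.368595123291016), 47.31462097167969)
blue [211 178  31  26 220] [0.6024 0.24   0.0109] [0.6071 0.2294 0.0108] ((596.1988525390625, 249.86953735351562), (75.55634307861328, 60.848472595214844), 77.98374938964844)
blue [261 182  21  50 357] [0.5365 0.1289 0.0111] [0.5303 0.1252 0.011 ] ((545.3538818359375, 133.14047241210938), (39.18169403076172, 126.23448181152344), 82.09715270996094)
blue [199 198  35  31 459] [0.5248 0.2759 0.0109] [0.5228 0.2772 0.0108] ((521.661865234375, 279.26580810546875), (113.38695526123047, 51.795597076416016), 47.96690368652344)
plate [372 202  46  39 890] [ 0.452  -0.1388  0.1496] [ 0.449
[... 708 characters left out ...]
.5672 0.2697 0.1077] [0.567  0.2698 0.1078] ((567.5191650390625, 270.2966613769531), (18.487884521484375, 17.58746337890625), 88.96239471435547)
all high [371 202  47  40 923] [ 0.4519 -0.1385  0.1495] [ 0.4492 -0.1331  0.1496] ((455.83807373046875, -141.11541748046875), (84.63011932373047, 61.85603713989258), 67.2652359008789)
all high [ 446  211   46   40 1161] [ 0.4236 -0.2932  0.1491] [ 0.4234 -0.2931  0.1495] ((424.7852783203125, -295.0751647949219), (85.91294860839844, 62.444488525390625), 67.24241638183594)
all high [251 227   9  11  75] [0.4524 0.1557 0.1348] [0.4517 0.1553 0.1418] ((453.92852783203125, 156.34323120117188), (14.407504081726074, 13.962886810302734), 89.69558715820312)
```

View pics/c1.png

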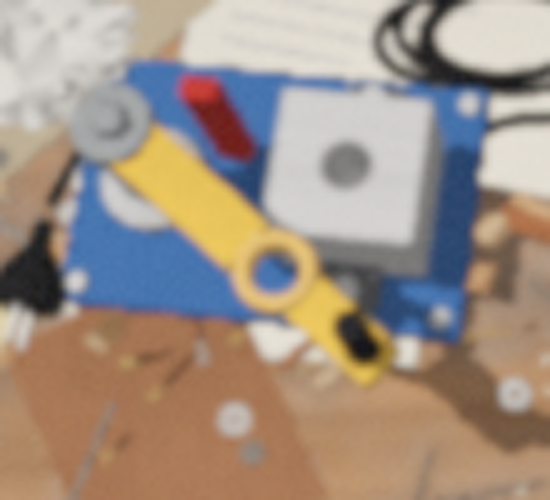

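View pics/c2.png

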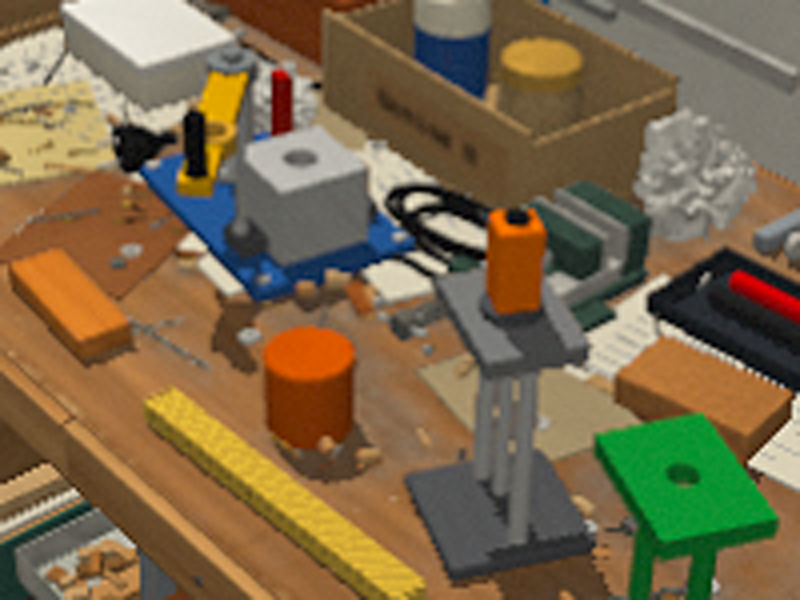

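Top crop: hinge cap at px (207,189), ring (240,219), knob (257,232), bore (254,198). Scene crop: the probe hangs in the grey stand, with the tin between it and the bore stand. Block-to-hinge distance is 105 mm and the knob is 162 mm from the hinge, so both match the given sizes. Now I'll move over the knob.

Emit:
step_arm([
  [[-0.031,-0.035,0,0,0,0,0.03],[-0.031,-0.035,0,0,0,0,0.03],[-0.031,-0.035,0,0,0,0,0.03],[-0.031,-0.035,0,0,0,0,0.03],[-0.031,-0.035,0,0,0,0,0.03],[-0.031,-0.035,0,0,0,0,0.03],[-0.031,-0.035,0,0,0,0,0.03],[-0.031,-0.035,0,0,0,0,0.03],[-0.031,-0.035,0,0,0,0,0.03],[-0.031,-0.035,0,0,0,0,0.03],[-0.031,-0.035,0,0,0,0,0.03],[-0.031,-0.035,0,0,0,0,0.03]],
])

```text
time_s: 1.3
position: [0.4544, 0.1567, 0.2102]
tcp_rot: [-0.0, 0.174, 0.985, -0.0]
wrist_force: [0.7, 0.9, 0.1]
width: 0.0299
grasp_force: 0.0
```

Emit:
step_arm([
  [[0,0,0,0,0,8.1,0.03],[0,0,0,0,0,8.1,0.03],[0,0,0,0,0,8.1,0.03],[0,0,0,0,0,8.1,0.03],[0,0,0,0,0,8.1,0.03],[0,0,0,0,0,8.1,0.03],[0,0,0,0,0,8.1,0.03],[0,0,0,0,0,8.1,0.03],[0,0,0,0,0,8.1,0.03],[0,0,0,0,0,8.1,0.03],[0,0,0,0,0,8.1,0.03],[0,0,0,0,0,8.1,0.03],[0,0,0,0,0,0,0.03],[0,0,0,0,0,0,0.03]],
])

```text
time_s: 2.7
position: [0.454, 0.1587, 0.2101]
tcp_rot: [0.0, 0.853, 0.522, -0.0]
wrist_force: [0.0, -0.4, -0.8]
width: 0.03
grasp_force: 0.0
```

```bash
cat >> h.py <<'E'
from scipy.spatial.transform import Rotation as Ro
def st():
    s=robot.observe();q=s['tcp_rot'];R=Ro.from_quat([q[1],q[2],q[3],q[0]]).as_matrix()
    return s,s['position'],R
def info():
    s,p,R=st();print('t',s['time_s'],'p',p.round(4),'y ang',np.degrees(np.arctan2(R[1,1],R[0,1])).round(2),'zax',R[:,2].round(4),'F',s['wrist_force'].round(1),'w',s['width'],'g',s['grasp_force'],'j',s['joint_pos'].round(2));return p,R
E
python3 - <<'E'
from h import *
p,R=info()
print('knob delta tool',R.T@(np.array([.4539,.1563,.137])-p))
t=np.load('top0.npz');P=cloud('top',t['d']);m=P[...,2]>.14;m[:220]=0;m[245:]=0;m[:,:245]=0;m[:,270:]=0;print(P[m].mean(0),m.sum())
E
```

```text
t 2.7 p [0.454  0.1587 0.2101] y ang -27.05 zax [-3.e-04 -3.e-04 -1.e+00] F [ 0.  -0.4 -0.8] w 0.030038644489358893 g 0.0 j [-0.82  0.34  0.49  2.17 -0.24  0.69 -0.64]
knob delta tool [-0.00214834  0.00105218  0.07311316]
[0.4543578  0.15672402 0.14374583] 43
```

Emit:
step_arm([
  [[-0.002,0.001,0.023,0,0,0,0.03],[0,0,0.025,0,0,0,0.03],[0,0,0.025,0,0,0,0.03],[0,0,0,0,0,0,0.03]],
])

```text
time_s: 3.1
position: [0.4528, 0.1558, 0.1352]
tcp_rot: [-0.0, 0.853, 0.522, -0.002]
wrist_force: [0.3, -1.2, -1.1]
width: 0.03
grasp_force: 0.0
```

Emit:
step_arm([
  [[-0.0028,0.01,0,0,0,0,0.03],[-0.0022,0.01,0,0,0,0,0.03],[-0.0016,0.01,0,0,0,0,0.03],[-0.0009,0.01,0,0,0,0,0.03],[-0.0003,0.01,0,0,0,0,0.03],[0.0003,0.01,0,0,0,0,0.03],[0.0009,0.01,0,0,0,0,0.03],[0.0016,0.01,0,0,0,0,0.03],[0.0022,0.008,0,0,0,0,0.03],[0.002,0.005,0,0,0,0,0.03],[0.001,0.003,0,0,0,0,0.03],[0,0.002,0,0,0,0,0.03],[0,0.002,0,0,0,0,0.03],[0,0,0,0,0,0,0.03]],
])

```text
time_s: 4.5
position: [0.5431, 0.1106, 0.1372]
tcp_rot: [0.0, 0.854, 0.52, -0.0]
wrist_force: [-0.2, 0.4, 0.1]
width: 0.0302
grasp_force: 0.0
```

```bash
python3 - <<'E'
from h import *
info()
E
```

```text
t 4.5 p [0.5431 0.1106 0.1372] y ang -27.3 zax [ 0.e+00 -1.e-04 -1.e+00] F [-0.2  0.4  0.1] w 0.03018231083115519 g 0.0 j [-0.57  0.52  0.39  2.08 -0.34  0.6  -0.42]
```

Emit:
step_arm([
  [[0.0005,0.002,0,0,0,0,0.03],[0.0005,0.002,0,0,0,0,0.03],[0.0005,0.002,0,0,0,0,0.03],[0,0,0,0,0,0,0.03],[0,0,0,0,0,0,0.03]],
])

```text
time_s: 5.0
position: [0.5491, 0.1092, 0.1372]
tcp_rot: [0.0, 0.854, 0.52, -0.0]
wrist_force: [-0.2, -0.6, -0.3]
width: 0.0298
grasp_force: 0.0
```

Emit:
step_arm([
  [[0.0005,0.0015,0,0,0,0,0.03],[0,0,0,0,0,0,0.03],[0,0,0,0,0,0,0.03]],
])

```text
time_s: 5.3
position: [0.5507, 0.109, 0.1373]
tcp_rot: [0.0, 0.854, 0.52, 0.0]
wrist_force: [-0.4, -0.1, -0.0]
width: 0.0299
grasp_force: 0.0
```

Emit:
step_arm([
  [[0.0005,0.0015,0,0,0,0,0.03],[0,0,0,0,0,0,0.03],[0,0,0,0,0,0,0.03]],
])

```text
time_s: 5.6
position: [0.5523, 0.1087, 0.1372]
tcp_rot: [0.0, 0.854, 0.52, 0.0]
wrist_force: [1.2, 0.8, -0.4]
width: 0.0297
grasp_force: 0.0
```

Emit:
step_arm([
  [[0.0005,0.0015,0,0,0,0,0.03],[0,0,0,0,0,0,0.03],[0,0,0,0,0,0,0.03]],
])

```text
time_s: 5.9
position: [0.5538, 0.1085, 0.1372]
tcp_rot: [0.0, 0.854, 0.52, -0.0]
wrist_force: [0.8, 0.6, -0.5]
width: 0.0302
grasp_force: 0.0
```

```bash
python3 - <<'E'
from h import *
info()
p,d=robot.capture('top');a=cv2.resize(p[165:265,185:295],None,fx=5,fy=5,interpolation=cv2.INTER_CUBIC)
cv2.imwrite('pics/c3.png',a[:,:,::-1])
E
```

```text
t 5.9 p [0.5538 0.1085 0.1372] y ang -27.3 zax [ 0.e+00 -1.e-04 -1.e+00] F [ 0.8  0.6 -0.5] w 0.03018813592293831 g 0.0 j [-0.56  0.53  0.39  2.06 -0.34  0.61 -0.42]
```

View pics/c3.png

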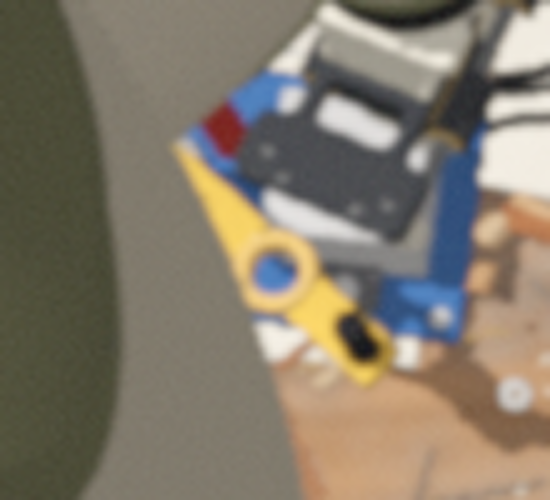

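```bash
python3 - <<'E'
from h import *
p,d=robot.capture('scene');np.savez('scene1.npz',p=p,d=d)
b=cv2.resize(p[110:250,210:380],None,fx=4,fy=4,interpolation=cv2.INTER_CUBIC)
cv2.imwrite('pics/c4.png',b[:,:,::-1])
print(proj('scene',[[.5538,.1085,.1372],[.5538,.1085,.115],[.4539,.1563,.145]])-[210,110])
E
```

```text
[[98.94538299 61.20620919]
 [98.89330479 68.4674306 ]
 [57.66380382 63.29868727]]
```

View pics/c4.png

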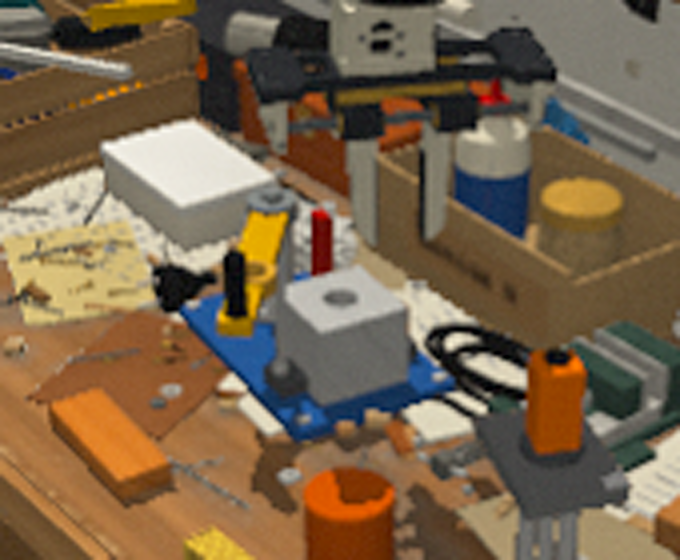

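```bash
python3 - <<'E'
from h import *
s=np.load('scene1.npz');P=cloud('scene',s['d'])
for u0,u1 in((297,305),(312,322)):
  for v in range(150,172,3):
    q=P[v,u0:u1]; print(v,[tuple(x) for x in q[::2].round(3)])
p,R=info();print(R[:,1],p+R@[0,.015,.022],p+R@[0,-.015,.022])
E
```

```text
150 [(np.float64(0.528), np.float64(0.126), np.float64(0.201)), (np.float64(0.525), np.float64(0.114), np.float64(0.206)), (np.float64(0.529), np.float64(0.112), np.float64(0.206)), (np.float64(0.535), np.float64(0.11), np.float64(0.205))]
153 [(np.float64(0.732), np.float64(0.386), np.float64(0.028)), (np.float64(0.527), np.float64(0.116), np.float64(0.197)), (np.float64(0.529), np.float64(0.111), np.float64(0.198)), (np.float64(0.533), np.float64(0.108), np.float64(0.198))]
156 [(np.float64(0.737), np.float64(0.393), np.float64(0.013)), (np.float64(0.524), np.float64(0.113), np.float64(0.19)), (np.float64(0.529), np.float64(0.111), np.float64(0.189)), (np.float64(0.534), np.float64(0.109), np.float64(0.189))]
159 [(np.float64(0.735), np.float64(0.39), np.float64(0.003)), (np.float64(0.526), np.float64(0.115), np.float64(0.18)), (np.float64(0.529), np.float64(0.111), np.float64(0.181)), (np.float64(0.535), np.float64(0.11), np.float64(0.179))]
162 [(np.float64(0.729), np.float64(0.382), np.float64(-0.003)), (np.float64(0.522), np.float64(0.111), np.float64(0.174)), (np.float64(0.528
[... 2780 characters left out ...]
(0.151)), (np.float64(0.571), np.float64(0.092), np.float64(0.148)), (np.float64(0.685), np.float64(0.214), np.float64(0.058))]
171 [(np.float64(0.689), np.float64(0.256), np.float64(0.029)), (np.float64(0.69), np.float64(0.247), np.float64(0.032)), (np.float64(0.69), np.float64(0.237), np.float64(0.037)), (np.float64(0.687), np.float64(0.224), np.float64(0.043)), (np.float64(0.687), np.float64(0.215), np.float64(0.047))]
t 6.0 p [0.5538 0.1085 0.1372] y ang -27.3 zax [-0.  0. -1.] F [-0.2 -0.3  1. ] w 0.030007921406399712 g 0.0 j [-0.56  0.53  0.39  2.06 -0.34  0.61 -0.42]
[ 8.88624007e-01 -4.58636430e-01 -1.82807133e-05] [0.5671199  0.1016532  0.11522707] [0.54046118 0.11541229 0.11522762]
```

```bash
python3 - <<'E'
from h import *
print(robot.tip_extent,[a for a in dir(robot) if a[0]!='_'])
s=np.load('scene1.npz');P=cloud('scene',s['d'])
c=robot.get_calibration('scene')
for u in (302,318): print([ (v,P[v,u].round(3)) for v in range(165,174)])
E
```

```text
0.022 ['IKError', 'capture', 'get_calibration', 'observe', 'sign_off', 'tip_extent']
[(165, array([0.531, 0.109, 0.163])), (166, array([0.531, 0.11 , 0.16 ])), (167, array([0.529, 0.107, 0.159])), (168, array([0.532, 0.11 , 0.154])), (169, array([0.531, 0.11 , 0.151])), (170, array([0.694, 0.312, 0.007])), (171, array([0.694, 0.312, 0.003])), (172, array([0.692, 0.309, 0.002])), (173, array([0.685, 0.302, 0.003]))]
[(165, array([0.57 , 0.091, 0.157])), (166, array([0.569, 0.09 , 0.155])), (167, array([0.569, 0.09 , 0.153])), (168, array([0.571, 0.092, 0.148])), (169, array([0.689, 0.227, 0.048])), (170, array([0.688, 0.226, 0.045])), (171, array([0.687, 0.224, 0.043])), (172, array([0.685, 0.222, 0.041])), (173, array([0.689, 0.226, 0.034]))]
```

The picture shows the fingertips at about z 0.148, 33 mm higher than the reported pose implies, and the x and y agree. So the tool passed over the knob and the arm hasn't moved. I'll go back above the knob and descend by what the camera shows.

Emit:
step_arm([
  [[0,-0.011,-0.015,0,0,0,0.03],[0,-0.02,0,0,0,0,0.03],[0,-0.02,0,0,0,0,0.03],[0,-0.02,0,0,0,0,0.03],[-0.003,-0.02,0,0,0,0,0.03],[0,-0.02,0,0,0,0,0.03],[0,0,0,0,0,0,0.03],[0,0,0,0,0,0,0.03]],
])

```text
time_s: 6.8
position: [0.4539, 0.1572, 0.1531]
tcp_rot: [-0.0, 0.854, 0.521, 0.001]
wrist_force: [0.3, 0.6, 0.3]
width: 0.03
grasp_force: 0.0
```

```bash
python3 - <<'E'
from h import *
p,R=info()
print('knob delta tool',R.T@(np.array([.4541,.1566,.104])-p))
im,d=robot.capture('scene');P=cloud('scene',d)
m=np.abs(P[...,:2]-p[:2]).max(2)<.06
m&=(P[...,2]>.12)&(P[...,2]<.24)
v,u=np.where(m);print(u.min(),u.max(),v.min(),v.max())
for k in range(u.min(),u.max()+1):
    q=P[:,k][m[:,k]]; i=q[:,2].argmin() if len(q) else None
    if len(q):print(k,len(q),q[i].round(3))
E
```

```text
t 6.8 p [0.4539 0.1572 0.1531] y ang -27.23 zax [ 1.1e-03  8.0e-04 -1.0e+00] F [0.3 0.6 0.3] w 0.029965398445152475 g 0.0 j [-0.76  0.42  0.42  2.22 -0.33  0.55 -0.56]
knob delta tool [-0.00055962  0.00040796  0.04908264]
253 280 140 183
253 1 [0.427 0.175 0.23 ]
254 9 [0.429 0.177 0.206]
255 15 [0.427 0.17  0.193]
256 22 [0.429 0.171 0.172]
257 24 [0.426 0.161 0.171]
258 24 [0.428 0.16  0.171]
259 25 [0.43  0.16  0.167]
260 26 [0.434 0.161 0.162]
261 21 [0.435 0.158 0.163]
262 4 [0.438 0.158 0.163]
266 9 [0.451 0.161 0.121]
267 11 [0.449 0.154 0.122]
268 11 [0.452 0.154 0.121]
269 11 [0.453 0.15  0.122]
270 12 [0.454 0.147 0.12 ]
271 10 [0.458 0.149 0.121]
273 26 [0.471 0.155 0.164]
274 27 [0.464 0.141 0.164]
275 27 [0.47  0.145 0.16 ]
276 26 [0.47  0.141 0.164]
277 25 [0.471 0.137 0.169]
278 24 [0.472 0.135 0.172]
279 23 [0.479 0.139 0.171]
280 3 [0.479 0.133 0.23 ]
```

Emit:
step_arm([
  [[0,0,0.024,0,0,0,0.03],[0,0,0.024,0,0,0,0.03],[0,0,0,0,0,0,0.03]],
])

```text
time_s: 7.15
position: [0.4535, 0.1559, 0.1026]
tcp_rot: [0.0, 0.854, 0.52, -0.002]
wrist_force: [-0.7, -0.2, 0.7]
width: 0.0303
grasp_force: 0.0
```

Emit:
step_arm([
  [[-0.0028,0.01,0,0,0,0,0.03],[-0.0022,0.01,0,0,0,0,0.03],[-0.0016,0.01,0,0,0,0,0.03],[-0.0009,0.01,0,0,0,0,0.03],[-0.0003,0.01,0,0,0,0,0.03],[0.0003,0.01,0,0,0,0,0.03],[0.0009,0.01,0,0,0,0,0.03],[0.0016,0.01,0,0,0,0,0.03],[0.0022,0.008,0,0,0,0,0.03],[0.002,0.005,0,0,0,0,0.03],[0.001,0.003,0,0,0,0,0.03],[0,0.002,0,0,0,0,0.03],[0,0.002,0,0,0,0,0.03],[0,0,0,0,0,0,0.03]],
])

```text
time_s: 8.55
position: [0.5429, 0.1112, 0.1043]
tcp_rot: [0.0, 0.854, 0.52, 0.0]
wrist_force: [1.4, 0.2, 1.1]
width: 0.0302
grasp_force: 0.0
```

Emit:
step_arm([
  [[0.0005,0.002,0,0,0,0,0.03],[0.0005,0.002,0,0,0,0,0.03],[0,0,0,0,0,0,0.03],[0,0,0,0,0,0,0.03]],
])

```text
time_s: 8.95
position: [0.547, 0.11, 0.1043]
tcp_rot: [0.0, 0.854, 0.52, 0.0]
wrist_force: [0.4, 0.1, 0.1]
width: 0.0301
grasp_force: 0.0
```

Emit:
step_arm([
  [[0.0005,0.0015,0,0,0,0,0.03],[0,0,0,0,0,0,0.03],[0,0,0,0,0,0,0.03]],
])

```text
time_s: 9.25
position: [0.5484, 0.1098, 0.1042]
tcp_rot: [0.0, 0.854, 0.52, 0.0]
wrist_force: [-0.6, 0.3, -1.2]
width: 0.0299
grasp_force: 0.1
```

```bash
python3 - <<'E'
from h import *
info()
im,d=robot.capture('top');P=cloud('top',d)
hsv=cv2.cvtColor(im,cv2.COLOR_RGB2HSV);H,S,V=cv2.split(hsv)
m=(H>15)&(H<35)&(S>120)&(P[...,2]>.09)&(P[...,2]<.108);m[:150]=0;m[290:]=0;m[:,:180]=0;m[:,320:]=0
q=P[m];print(len(q),q.mean(0),cv2.fitLine((q[:,:2]).astype(np.float32),cv2.DIST_L2,0,.01,.01).ravel())
E
```

```text
t 9.25 p [0.5484 0.1098 0.1042] y ang -27.31 zax [ 2.e-04 -1.e-04 -1.e+00] F [-0.6  0.3 -1.2] w 0.029913396358225285 g 0.06727600994054228 j [-0.53  0.57  0.35  2.09 -0.37  0.54 -0.4 ]
163 [0.55547412 0.19490945 0.09907641] [0.31550246 0.9489248  0.5554741  0.19490945]
```

Emit:
step_arm([
  [[0.0005,0.0015,0,0,0,0,0.03],[0,0,0,0,0,0,0.03],[0,0,0,0,0,0,0.03]],
])

```text
time_s: 9.6
position: [0.5486, 0.1098, 0.1041]
tcp_rot: [-0.001, 0.854, 0.52, -0.001]
wrist_force: [-4.6, 1.0, 3.9]
width: 0.0304
grasp_force: 2.5
```

Emit:
step_arm([
  [[0.0005,0.0015,0,0,0,0,0.03],[0,0,0,0,0,0,0.03],[0,0,0,0,0,0,0.03]],
])

```text
time_s: 9.9
position: [0.5487, 0.1098, 0.1039]
tcp_rot: [-0.002, 0.854, 0.521, -0.002]
wrist_force: [-8.6, 1.8, 5.7]
width: 0.0302
grasp_force: 4.4
```

Emit:
step_arm([
  [[0.0005,0.0015,0,0,0,0,0.03],[0,0,0,0,0,0,0.03],[0,0,0,0,0,0,0.03]],
])

```text
time_s: 10.2
position: [0.5488, 0.1099, 0.1037]
tcp_rot: [-0.002, 0.854, 0.521, -0.003]
wrist_force: [-12.4, 2.6, 8.2]
width: 0.0301
grasp_force: 6.3
```

Emit:
step_arm([
  [[-0.001,-0.0055,0,0,0,0,0.03],[-0.001,-0.0055,0,0,0,0,0.03],[0,0,0,0,0,0,0.03],[0,0,-0.026,0,0,0,0.03],[0,0,-0.04,0,0,0,0.03],[0,0,-0.045,0,0,0,0.03],[0,0,-0.045,0,0,0,0.06],[-0.033,0.0045,0,0,0,0,0.06],[-0.033,0.0045,0,0,0,0,0.06],[-0.033,0.0045,0,0,0,0,0.06],[-0.033,0.0045,0,0,0,0,0.06],[0,0,0,0,0,0,0.06],[0,0,0,0,0,0,0.06]],
])

```text
time_s: 11.5
position: [0.4982, -0.0137, 0.2606]
tcp_rot: [0.0, 0.854, 0.519, 0.001]
wrist_force: [0.1, 0.3, -0.1]
width: 0.0599
grasp_force: 0.0
```

```bash
python3 - <<'E'
from h import *
p,R=info()
im,d=robot.capture('top');np.savez('top2.npz',p=im,d=d)
im2,d2=robot.capture('scene');np.savez('scene2.npz',p=im2,d=d2)
a=cv2.resize(im[150:270,185:425],None,fx=3,fy=3,interpolation=cv2.INTER_CUBIC)
b=cv2.resize(im2[110:270,200:400],None,fx=3.3,fy=3.3,interpolation=cv2.INTER_CUBIC)
cv2.imwrite('pics/c5.png',a[:,:,::-1])
E
```

```text
t 11.5 p [ 0.4982 -0.0137  0.2606] y ang -27.4 zax [ 1.3e-03  2.0e-04 -1.0e+00] F [ 0.1  0.3 -0.1] w 0.05990647800191317 g 0.0 j [-0.49  0.29  0.52  2.07 -0.2   0.83 -0.33]
```

View pics/c5.png

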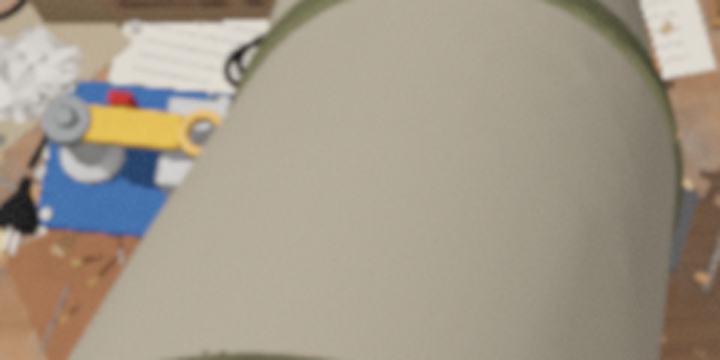

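```bash
python3 - <<'E'
from h import *
t=np.load('top0.npz');P=cloud('top',t['d']);H,S,V=cv2.split(cv2.cvtColor(t['p'],cv2.COLOR_RGB2HSV))
m=(P[...,2]>.2035);m[:195]=0;m[230:]=0;m[:,:380]=0;m[:,415:]=0
m=m.astype(np.uint8)
c=max(cv2.findContours(m,0,1)[0],key=cv2.contourArea)[:,0]
q=plane('top',c,.208);print(m.sum(),cv2.minAreaRect((q[:,:2]*1000).astype(np.float32)),P[m>0].mean(0))
mm=cv2.moments(m,True);print(plane('top',[[mm['m10']/mm['m00'],mm['m01']/mm['m00']]],.208))
# principal edges: pixel gradient orientation of orange handle
w=np.load('scene0.npz');P2=cloud('scene',w['d']);m2=(P2[...,2]>.16)&(P2[...,2]<.204)&(abs(P2[...,0]-.455)<.03)&(abs(P2[...,1]+.14)<.03)
q=P2[m2];print('scene faces',len(q),q.mean(0),q.min(0),q.max(0))
E
```

```text
162 ((454.86700439453125, -140.29440307617188), (25.93679428100586, 26.34702491760254), 63.42681121826172) [ 0.4550958  -0.14063211  0.20800339]
[[ 0.45508397 -0.14063017  0.208     ]]
scene faces 246 [ 0.4501005  -0.14807071  0.18276112] [ 0.43902025 -0.15808579  0.1604393 ] [ 0.46367009 -0.12585241  0.20395468]
```

Emit:
step_arm([
  [[-0.033,0.005,0,0,0,0,0.06],[-0.033,0.005,0,0,0,0,0.06],[-0.033,0.005,0,0,0,0,0.06],[-0.0335,0.005,0,0,0,0,0.06],[0,0,0,0,0,-3.4,0.06],[0,0,0,0,0,0,0.06],[0,0,0,0,0,0,0.06]],
])

```text
time_s: 12.3
position: [0.4555, -0.139, 0.2601]
tcp_rot: [-0.0, 0.838, 0.546, 0.0]
wrist_force: [-0.7, 0.4, -0.8]
width: 0.0602
grasp_force: 0.0
```

```bash
python3 - <<'E'
from h import *
p,R=info()
im,d=robot.capture('scene');P=cloud('scene',d)
c=proj('scene',[p])[0];print(c)
b=cv2.resize(im[130:280,280:430],None,fx=4,fy=4,interpolation=cv2.INTER_CUBIC)
cv2.imwrite('pics/c6.png',b[:,:,::-1])
m=(np.abs(P[...,:2]-p[:2]).max(2)<.07)&(P[...,2]>.16)&(P[...,2]<.34)
for k in range(310,400):
    q=P[:,k][m[:,k]]
    if len(q):i=q[:,2].argmin();print(k,len(q),q[i].round(3),q[q[:,2].argmax()].round(3))
E
```

```text
t 12.3 p [ 0.4555 -0.139   0.2601] y ang -23.88 zax [ 0.e+00  1.e-04 -1.e+00] F [-0.7  0.4 -0.8] w 0.06018546424756107 g 0.0 j [-0.26  0.26  0.55  2.12 -0.19  0.81 -0.01]
[349.28223251 178.06534265]
328 16 [ 0.416 -0.116  0.303] [ 0.414 -0.117  0.337]
329 26 [ 0.418 -0.118  0.281] [ 0.412 -0.121  0.339]
330 27 [ 0.414 -0.126  0.281] [ 0.41  -0.126  0.339]
331 27 [ 0.413 -0.13   0.28 ] [ 0.409 -0.13   0.339]
332 29 [ 0.416 -0.129  0.277] [ 0.412 -0.13   0.34 ]
333 29 [ 0.416 -0.132  0.276] [ 0.414 -0.131  0.338]
334 30 [ 0.417 -0.134  0.274] [ 0.415 -0.133  0.338]
335 32 [ 0.42  -0.134  0.271] [ 0.418 -0.133  0.339]
336 32 [ 0.422 -0.135  0.27 ] [ 0.421 -0.132  0.338]
337 31 [ 0.425 -0.134  0.271] [ 0.42  -0.136  0.34 ]
338 18 [ 0.427 -0.133  0.302] [ 0.425 -0.133  0.34 ]
342 18 [ 0.448 -0.131  0.163] [ 0.452 -0.125  0.201]
343 23 [ 0.443 -0.14   0.161] [ 0.45  -0.129  0.209]
344 25 [ 0.441 -0.145  0.162] [ 0.454 -0.128  0.21 ]
345 25 [ 0.444 -0.146  0.161] [ 0.452 -0.133  0.21 ]
346 25 [ 0.445 -0.147  0.162] [ 0.448 -0.141  0.211]
347 26 [ 0.446 -0.15   0.16 ] [ 0.457 -0.135  0.212]

[... 514 characters left out ...]
0.142  0.286]
363 23 [ 0.482 -0.152  0.271] [ 0.486 -0.143  0.316]
364 30 [ 0.48  -0.157  0.271] [ 0.488 -0.143  0.329]
365 35 [ 0.479 -0.16   0.271] [ 0.487 -0.145  0.339]
366 34 [ 0.483 -0.16   0.269] [ 0.484 -0.151  0.34 ]
367 31 [ 0.485 -0.16   0.271] [ 0.481 -0.157  0.339]
368 30 [ 0.488 -0.159  0.272] [ 0.482 -0.159  0.339]
369 29 [ 0.488 -0.162  0.275] [ 0.484 -0.16   0.339]
370 28 [ 0.492 -0.161  0.276] [ 0.483 -0.163  0.34 ]
371 27 [ 0.49  -0.165  0.28 ] [ 0.488 -0.162  0.338]
372 21 [ 0.493 -0.164  0.293] [ 0.487 -0.165  0.34 ]
373 14 [ 0.494 -0.164  0.309] [ 0.493 -0.162  0.337]
374 9 [ 0.494 -0.166  0.32 ] [ 0.492 -0.165  0.338]
375 2 [ 0.495 -0.166  0.335] [ 0.494 -0.167  0.338]
```

View pics/c6.png

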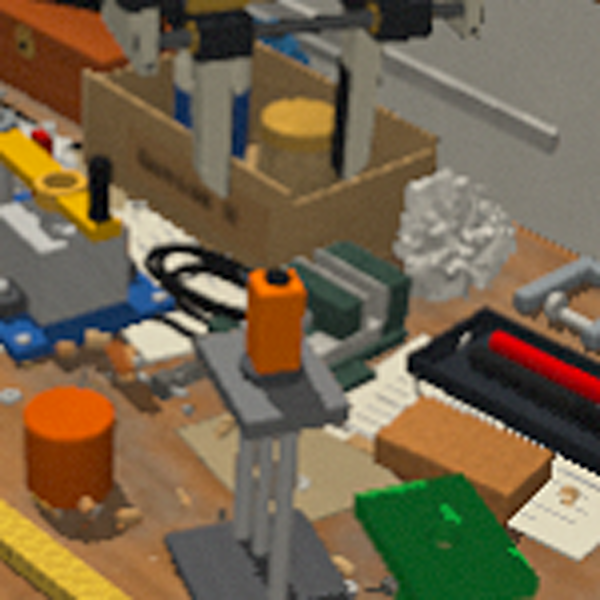

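Fingers straddle the handle, tips at 0.270 (again +10 mm on the reported z). I'll descend 104 mm and grip.

Emit:
step_arm([
  [[-0.0015,0,0.014,0,0,0,0.06],[0,0,0.03,0,0,0,0.06],[0,0,0.03,0,0,0,0.06],[0,0,0.03,0,0,0,0.06],[0,0,0,0,0,0,0.06],[0,0,0,0,0,0,0.06]],
], newtons=35)

```text
time_s: 12.95
position: [0.4543, -0.141, 0.1564]
tcp_rot: [-0.0, 0.838, 0.545, -0.001]
wrist_force: [-0.1, -0.5, 0.7]
width: 0.0603
grasp_force: 0.0
```

Emit:
step_arm([
  [[0,0,0,0,0,0,0.015],[0,0,0,0,0,0,0.015],[0,0,0,0,0,0,0.015],[0,0,0,0,0,0,0.015],[0,0,0,0,0,0,0.015],[0,0,0,0,0,0,0.015]],
], newtons=35)

```text
time_s: 13.55
position: [0.4545, -0.1414, 0.1567]
tcp_rot: [0.0, 0.838, 0.545, 0.0]
wrist_force: [-1.0, 0.9, 6.1]
width: 0.0262
grasp_force: 34.4
```

Emit:
step_arm([
  [[0,0,-0.01,0,0,0,0.015],[0,0,-0.01,0,0,0,0.015],[0,0,-0.02,0,0,0,0.015],[0,0,-0.02,0,0,0,0.015],[0,0,-0.02,0,0,0,0.015],[0,0,-0.02,0,0,0,0.015],[0,0,-0.02,0,0,0,0.015],[0,0,-0.02,0,0,0,0.015],[0,0,-0.02,0,0,0,0.015],[0,0,0,0,0,0,0.015],[0,0,0,0,0,0,0.015]],
])

```text
time_s: 14.65
position: [0.4539, -0.1413, 0.3164]
tcp_rot: [0.0, 0.838, 0.545, 0.0]
wrist_force: [-0.4, 0.2, -1.2]
width: 0.0262
grasp_force: 34.4
```

```bash
cat >> h.py <<'E'
def stem(n,d,p,im):
    "stem axis in one view's depth: points under the gripper"
    P=cloud(n,d);m=(np.hypot(P[...,0]-p[0],P[...,1]-p[1])<.025)&(P[...,2]>.1)
    return P,m
E
python3 - <<'E'
from h import *
p,R=info()
im,d=robot.capture('scene');np.savez('scene3.npz',p=im,d=d)
P,m=stem('scene',d,p,im)
v,u=np.where(m)
for r in range(v.min(),v.max()+1):
    k=u[v==r]
    if len(k):print(r,k.min(),k.max(),len(k),np.median(P[r][m[r]],0).round(3))
E
```

```text
t 14.65 p [ 0.4539 -0.1413  0.3164] y ang -23.89 zax [ 8.e-04  3.e-04 -1.e+00] F [-0.4  0.2 -1.2] w 0.026192973884324868 g 34.43743050098419 j [-0.3   0.19  0.59  2.04 -0.13  0.95 -0.07]
60 348 348 1 [ 0.433 -0.141  0.507]
73 354 354 1 [ 0.443 -0.148  0.484]
74 352 368 17 [ 0.446 -0.159  0.483]
75 348 368 21 [ 0.444 -0.157  0.481]
76 348 368 21 [ 0.443 -0.157  0.479]
77 348 367 20 [ 0.444 -0.156  0.478]
78 349 367 18 [ 0.444 -0.159  0.476]
79 350 367 18 [ 0.445 -0.158  0.475]
80 352 368 17 [ 0.448 -0.16   0.473]
81 348 367 20 [ 0.443 -0.158  0.471]
82 348 366 18 [ 0.444 -0.157  0.469]
83 347 366 20 [ 0.442 -0.157  0.467]
84 347 367 21 [ 0.443 -0.157  0.465]
85 347 367 21 [ 0.444 -0.159  0.463]
86 350 366 17 [ 0.443 -0.159  0.462]
87 352 366 15 [ 0.445 -0.161  0.461]
88 350 366 12 [ 0.446 -0.161  0.459]
89 354 364 11 [ 0.445 -0.161  0.457]
90 353 365 13 [ 0.445 -0.161  0.455]
91 353 364 12 [ 0.443 -0.161  0.454]
92 352 363 11 [ 0.444 -0.16   0.452]
93 351 364 12 [ 0.443 -0.161  0.45 ]
94 353 364 10 [ 0.443 -0.162  0.448]
95 354 363 8 [ 0.444 -0.163  0.446]
96 353 363 8 [ 0.443 -0.16  
[... 4027 characters left out ...]
[ 0.452 -0.143  0.19 ]
209 346 350 5 [ 0.452 -0.145  0.186]
210 346 349 4 [ 0.452 -0.143  0.185]
211 347 349 3 [ 0.452 -0.143  0.183]
216 343 348 3 [ 0.465 -0.12   0.152]
217 341 351 11 [ 0.466 -0.125  0.151]
218 338 354 17 [ 0.463 -0.129  0.151]
219 337 356 20 [ 0.463 -0.13   0.151]
220 336 357 22 [ 0.461 -0.133  0.151]
221 336 357 22 [ 0.461 -0.134  0.15 ]
222 336 357 22 [ 0.461 -0.135  0.15 ]
223 336 358 23 [ 0.463 -0.137  0.15 ]
224 336 358 22 [ 0.452 -0.146  0.15 ]
225 337 357 21 [ 0.448 -0.148  0.152]
226 338 357 20 [ 0.446 -0.152  0.151]
227 339 355 17 [ 0.444 -0.154  0.15 ]
228 341 354 14 [ 0.441 -0.156  0.151]
229 346 351 5 [ 0.441 -0.162  0.15 ]
230 349 349 1 [ 0.441 -0.162  0.148]
```

Stem hangs straight (same x, y over its length) with its tip at z≈0.181, as expected after the lift. Next I'll measure the bore in both early views and move above the ring.

Emit:
step_arm([
  [[0.01,-0.001,0,0,0,0,0.015],[0.02,-0.0025,0,0,0,0,0.015],[0.03,-0.0035,0,0,0,0,0.015],[0.033,-0.004,0,0,0,0,0.015],[0.033,-0.004,0,0,0,0,0.015],[0.033,-0.004,0,0,0,0,0.015],[0.033,-0.004,0,0,0,0,0.015],[0.033,-0.004,0,0,0,0,0.015],[0.033,-0.004,0,0,0,0,0.015],[0.03,-0.003,0,0,0,0,0.015],[0.02,-0.002,0,0,0,0,0.015],[0.01,-0.001,0,0,0,0,0.015],[0,0,0,0,0,0,0.015],[0,0,0,0,0,0,0.015],[0,0,0,0,0,0,0.015]],
])

```text
time_s: 16.2
position: [0.549, 0.1626, 0.3164]
tcp_rot: [0.0, 0.839, 0.544, -0.0]
wrist_force: [-0.2, 0.1, -1.6]
width: 0.0262
grasp_force: 34.4
```

```bash
python3 - <<'E'
from h import *
B0=np.array([.5503,.1665,.072])
for n in('top','scene'):
    t=np.load(n+'0.npz');g=cv2.cvtColor(t['p'],cv2.COLOR_RGB2GRAY);c=proj(n,[B0])[0].round().astype(int)
    x0,y0=c-10;w=cv2.resize(g[y0:y0+21,x0:x0+21],None,fx=8,fy=8,interpolation=cv2.INTER_CUBIC)
    lo,hi=np.percentile(w[60:108,60:108],20),np.percentile(w,80);m=(w<(lo+hi)/2).astype(np.uint8)
    k,l,s,ce=cv2.connectedComponentsWithStats(m);i=l[84,84]
    cc=max(cv2.findContours((l==i).astype(np.uint8),0,1)[0],key=cv2.contourArea)
    e=cv2.fitEllipse(cc);uv=(np.array(e[0])+.5)/8-.5+[x0,y0]
    print(n,lo,hi,i,s[i]/8,'uv',uv,'axes',np.array(e[1])/8,plane(n,[uv],.072))
p,R=info()
im,d=robot.capture('scene');np.savez('scene4.npz',p=im,d=d)
im2,d2=robot.capture('top');np.savez('top4.npz',p=im2,d=d2)
P=cloud('scene',d);m=(np.hypot(P[...,0]-p[0],P[...,1]-p[1])<.02)&(P[...,2]>.16)&(P[...,2]<.3)
v,u=np.where(m)
for r in range(v.min(),v.max()+1,5):
    k=u[v==r]
    if len(k):print(r,k.min(),k.max(),np.median(P[r][m[r]],0).round(4))
print('tip row',v.max(),P[m][:,2].min())
print('tin',proj('scene',[[.5503,.1665,.102],[.5425,.112,.145]]))
b=cv2.resize(im[90:240,220:370],None,fx=4,fy=4,interpolation=cv2.INTER_CUBIC)
cv2.imwrite('pics/c7.png',b[:,:,::-1])
E
```

```text
top 122.0 209.0 1 [  5.375   5.5     9.875   9.    555.5  ] uv [253.750741   197.52962303] axes [8.77101135 9.85003471] [[0.55048805 0.16658753 0.072     ]]
scene 99.0 186.0 7 [  5.75    8.5     8.625   4.375 232.875] uv [294.61515141 184.13205528] axes [4.14788818 8.59099197] [[0.55052996 0.16715981 0.072     ]]
t 16.2 p [0.549  0.1626 0.3164] y ang -24.02 zax [-0.e+00 -3.e-04 -1.e+00] F [-0.2  0.1 -1.6] w 0.0261578658709042 g 34.4370836019516 j [-0.72  0.32  0.45  1.85 -0.16  1.01 -0.62]
108 293 293 [0.5471 0.1659 0.299 ]
113 293 296 [0.547  0.1589 0.2872]
118 293 296 [0.5459 0.1592 0.2736]
123 293 296 [0.5469 0.159  0.2598]
128 293 296 [0.5465 0.161  0.244 ]
133 294 296 [0.5487 0.1602 0.232 ]
138 294 296 [0.546  0.1574 0.2182]
143 294 296 [0.549  0.1615 0.2017]
148 294 296 [0.549  0.1617 0.1879]
tip row 150 0.17976202772123806
tin [[294.58717032 174.9238628 ]
 [304.82759791 169.40699379]]
```

View pics/c7.png

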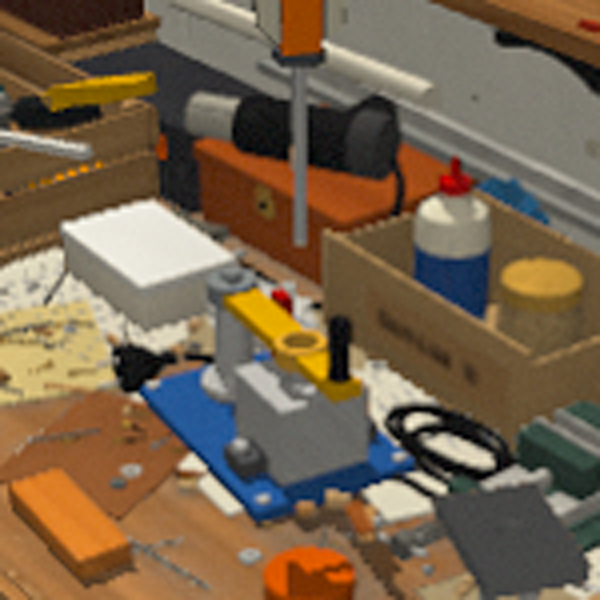

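```bash
cat >> h.py <<'E'
def stemfit(n,d,im,p,z0,z1,verbose=True):
    P=cloud(n,d);m=(np.hypot(P[...,0]-p[0],P[...,1]-p[1])<.02)&(P[...,2]>z0)&(P[...,2]<z1)
    q=P[m];o,_=rays(n,[[320,200]]);h=q[:,:2].mean(0)-o[:2];h/=np.hypot(*h);side=np.array([-h[1],h[0]])
    # circle r=5 mm: centre from lateral mid and depth of inner points
    A=np.c_[q[:,2],np.ones(len(q))]
    lat=q[:,:2]@side;dep=q[:,:2]@h
    L=np.linalg.lstsq(A,lat,rcond=None)[0]
    res=lat-A@L;ok=abs(res)<.0045
    dc=dep[ok]+np.sqrt(.005**2-res[ok]**2)
    D=np.linalg.lstsq(A[ok],dc,rcond=None)[0];med=np.median(dc)
    f=lambda z:side*(L[0]*z+L[1])+h*med
    print(n,len(q),'slope lat',L[0].round(4),'dep',D[0].round(4),'dep std',dc.std().round(4),'axis low',f(z0).round(4),'high',f(z1).round(4))
E
python3 - <<'E'
from h import *
for f,p in(('3',[.4545,-.1405]),('4',[.549,.1626])):
    t=np.load(f'scene{f}.npz');stemfit('scene',t['d'],t['p'],p,.181 if f=='4' else .185,.29)
t=np.load('top4.npz');P=cloud('top',t['d'])
m=(np.hypot(P[...,0]-.549,P[...,1]-.1626)<.04)&(P[...,2]>.16)&(P[...,2]<.306);print('top stem px',m.sum())
if m.sum(): stemfit('top',t['d'],t['p'],[.549,.163],.181,.29); v,u=np.where(m);print(u.min(),u.max(),v.min(),v.max())
# hold: plate/probe handle reference in scene0: block top mean in scene vs top as depth check
w=np.load('scene0.npz');Q=cloud('scene',w['d']);T=np.load('top0.npz');Q2=cloud('top',T['d'])
for X in(Q,Q2):
    m=(abs(X[...,0]-.5505)<.05)&(abs(X[...,1]-.1668)<.05)&(X[...,2]>.068)&(X[...,2]<.076);print(cv2.minAreaRect((X[m][:,:2]*1000).astype(np.float32))[:2],X[m].mean(0))
E
```

```text
scene 214 slope lat 0.0007 dep 0.0053 dep std 0.0014 axis low [ 0.456  -0.1398] high [ 0.4559 -0.1398]
scene 132 slope lat 0.0069 dep -0.0168 dep std 0.0021 axis low [0.5504 0.1634] high [0.5498 0.1638]
top stem px 103
top 102 slope lat 0.0022 dep 0.006 dep std 0.0006 axis low [0.5493 0.1642] high [0.5492 0.1644]
237 249 166 184
((552.4273681640625, 165.3566131591797), (75.62800598144531, 72.88069152832031)) [0.54986524 0.16396233 0.07235126]
((550.40283203125, 167.24420166015625), (70.13029479980469, 71.58422088623047)) [0.55004804 0.1667057  0.07127945]
```

Emit:
step_arm([
  [[0.0028,-0.0005,0,0,0,0,0.015],[0,0,0.01,0,0,0,0.015],[0,0,0.015,0,0,0,0.015],[0,0,0.015,0,0,0,0.015],[0,0,0.015,0,0,0,0.015],[0,0,0.013,0,0,0,0.015],[0,0,0,0,0,0,0.015],[0,0,0,0,0,0,0.015],[0,0,0,0,0,0,0.015]],
])

```text
time_s: 17.2
position: [0.5503, 0.1671, 0.2488]
tcp_rot: [0.0, 0.838, 0.545, 0.0]
wrist_force: [0.0, 0.3, -1.2]
width: 0.0262
grasp_force: 34.4
```

```bash
python3 - <<'E'
from h import *
p,R=info()
for n in('scene','top'):
    im,d=robot.capture(n);np.savez(n+'5.npz',p=im,d=d);P=cloud(n,d)
    m=(np.hypot(P[...,0]-p[0],P[...,1]-p[1])<.012)&(P[...,2]>.106)&(P[...,2]<.22);print(n,m.sum(),P[m][:,2].min())
    stemfit(n,d,im,p[:2]+[0,.001],.114,.22)
E
```

```text
t 17.2 p [0.5503 0.1671 0.2488] y ang -23.9 zax [ 9.e-04  3.e-04 -1.e+00] F [ 0.   0.3 -1.2] w 0.02620261463455263 g 34.43709433078766 j [-0.69  0.4   0.42  1.93 -0.21  0.86 -0.58]
scene 139 0.11316202514006224
scene 138 slope lat -0.0104 dep -0.0199 dep std 0.0026 axis low [0.5518 0.1686] high [0.5527 0.168 ]
top 75 0.11496762379628844
top 75 slope lat -0.0021 dep -0.0008 dep std 0.0006 axis low [0.5506 0.1684] high [0.5507 0.1682]
```

Emit:
step_arm([
  [[-0.0015,0,0,0,0,0,0.015],[0,0,0.005,0,0,0,0.015],[0,0,0.005,0,0,0,0.015],[0,0,0.005,0,0,0,0.015],[0,0,0.005,0,0,0,0.015],[0,0,0.005,0,0,0,0.015],[0,0,0,0,0,0,0.015],[0,0,0,0,0,0,0.015],[0,0,0,0,0,0,0.015]],
])

```text
time_s: 18.2
position: [0.5494, 0.1657, 0.2234]
tcp_rot: [0.0, 0.838, 0.545, 0.0]
wrist_force: [-0.1, -0.6, -1.6]
width: 0.0262
grasp_force: 34.4
```

```bash
python3 - <<'E'
from h import *
p,R=info()
for n in('scene','top'):
    im,d=robot.capture(n);np.savez(n+'6.npz',p=im,d=d)
    stemfit(n,d,im,p[:2]+[0,.001],.112,.2)
im=np.load('scene6.npz')['p']
b=cv2.resize(im[130:210,255:335],None,fx=7,fy=7,interpolation=cv2.INTER_CUBIC)
cv2.imwrite('pics/c8.png',b[:,:,::-1])
E
```

```text
t 18.2 p [0.5494 0.1657 0.2234] y ang -23.9 zax [ 4.e-04  1.e-04 -1.e+00] F [-0.1 -0.6 -1.6] w 0.026232536975574886 g 34.43700134754181 j [-0.68  0.42  0.41  1.96 -0.23  0.81 -0.56]
scene 115 slope lat -0.0101 dep 0.0031 dep std 0.002 axis low [0.5509 0.1676] high [0.5516 0.1671]
top 54 slope lat 0.01 dep 0.0006 dep std 0.0006 axis low [0.5496 0.1665] high [0.5493 0.1673]
```

View pics/c8.png

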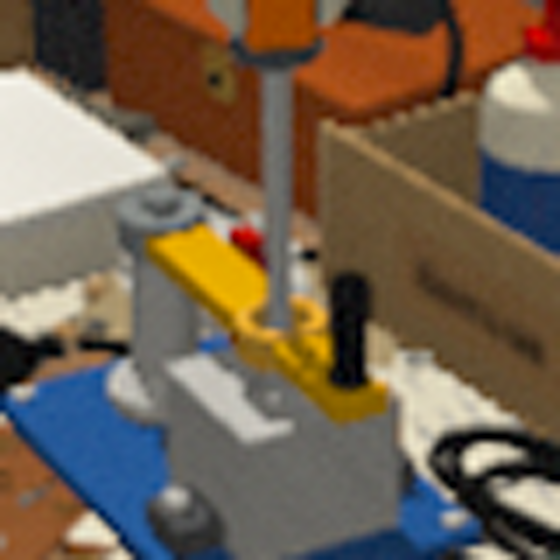

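The stem is in the ring and centred on it (crop 281,320), and its axis agrees with the bore within about 1 mm. I'll lower the last 40 mm.

Emit:
step_arm([
  [[0,0,0.005,0,0,0,0.015],[0,0,0.005,0,0,0,0.015],[0,0,0.005,0,0,0,0.015],[0,0,0.005,0,0,0,0.015],[0,0,0.005,0,0,0,0.015],[0,0,0.005,0,0,0,0.015],[0,0,0.005,0,0,0,0.015],[0,0,0.005,0,0,0,0.015],[0,0,0,0,0,0,0.015],[0,0,0,0,0,0,0.015],[0,0,0,0,0,0,0.015],[0,0,0,0,0,0,0.015],[0,0,0,0,0,0,0.015]],
])

```text
time_s: 19.6
position: [0.5493, 0.1657, 0.1834]
tcp_rot: [0.0, 0.838, 0.545, 0.0]
wrist_force: [-0.3, -0.3, -2.1]
width: 0.0261
grasp_force: 34.4
```

```bash
python3 - <<'E'
from h import *
p,R=info()
for n in('scene','top'):
    im,d=robot.capture(n)
    stemfit(n,d,im,p[:2]+[0,.001],.112,.168)
    P=cloud(n,d);H,S,V=cv2.split(cv2.cvtColor(im,cv2.COLOR_RGB2HSV))
    if n=='scene':
        m=(H<15)&(S>150)&(np.hypot(P[...,0]-p[0],P[...,1]-p[1])<.03)&(P[...,2]>.15)&(P[...,2]<.3);print('handle z',np.percentile(P[m][:,2],[1,99]))
E
```

```text
t 19.6 p [0.5493 0.1657 0.1834] y ang -23.9 zax [ 3.e-04  1.e-04 -1.e+00] F [-0.3 -0.3 -2.1] w 0.026081946264184645 g 34.43730890750885 j [-0.66  0.47  0.38  2.   -0.26  0.72 -0.53]
scene 75 slope lat -0.007 dep 0.0018 dep std 0.0021 axis low [0.5512 0.1676] high [0.5515 0.1674]
handle z [0.1828326  0.23949633]
top 21 slope lat 0.0324 dep -0.0065 dep std 0.0005 axis low [0.5497 0.1664] high [0.549 0.168]
```

```bash
python3 -c "
from cell import robot
print(robot.sign_off())"
```

```text
the job is handed in; nothing more can be done
None
```

The job is handed in at about 20 s of the 64 s limit, with no verdict returned: the guide arm is against its stop, and the probe is held upright with its tip about 25 mm down the bore and about 1 mm off its axis.

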